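# Find the full pattern-weight case by its heft and lay it across the rests

## Robot

A 6-joint arm with a two-finger parallel gripper is mounted at the origin on the work surface. World frame = base frame: x ahead of the robot, y to its left, z up, the work surface at z = 0. Lengths are in m, angles in rad, forces in N, time in s.
With the tool pointing down it reaches from about 0.275 to 0.75 m from the base axis. Payload 10.2 kg.
Tool frame: the origin (TCP) lies on the centre line of the jaws, within the pads' length; the fingertips stand 19 mm ahead of it and the grasp point (between the pads) is the TCP; z points along the fingers, y is the line along which they close (so a half turn about z gives the same grasp; the last joint's range is limited). The gripper opens to 88 mm and grips with 3 to 60 N. Pads are 18 mm wide; open, the fingers measure 123 mm over their backs; the gripper's body (75 mm by 187 mm) begins 45 mm behind the grasp point.
Start: joints at [-1.494, 0.313, 1.498, -0, 1.331, -0.223], TCP at [0.155, -0.502, 0.258] pointing down, gripper open.
Joint ranges: [-2.94, 2.94], [-0.97, 2.17], [0.19, 2.56], [-1.23, 4.37], [0.02, 3.11], [-2.88, 2.88]. Speed limits (rad/s): [2.39, 2.39, 3.01, 3.14, 3.14, 3.14].

## Interface

Orientations are given as a unit quaternion [x, y, z, w].
In Python, from station import status, get_image, workorder gives the robot as it stands.
- The arm moves only by the tool apply_moves, never from a script. Its argument "increments" is a list that holds one entry, the list of rows, each a list of 7 numbers: the finger opening in mm, from 0 to 88.1, then the shift along the world's x, y, z in mm, then the turn, a rotation vector about the world's x, y, z in degrees. A call has 1 to 10 rows; each row is the pose to reach, as a shift and turn from the pose commanded when the call began; what a row does not reach only later rows make up. A row lasts 1/8 s, in which the tool goes at most 62.5 mm and 10.7 degrees, less where a joint would pass 70% of its speed; a pose out of reach is approached as far as the arm can. A call with a gripper value outside its range is refused whole. The fingers move at their own pace and stop on an object; the grip force is fixed at half the most. Time passes only in rows, so rows that repeat a pose let the fingers close. It gives the time, the measured TCP pose, the force, the opening and the grip force at its end, in the units of the state.
- status.get_state(): the state, without advancing time (a new reading comes with each control period).
- get_image(name): name is "side" or "top" or "wrist"; returns a dict with "image" (400x640x3 uint8, red, green, blue), "fx", "fy", "cx", "cy" (pixels), "dist" ([k1, k2, p1, p2, k3] as OpenCV has them; the pictures are not rectified), "xyz" and "rotation" of the camera in the world. Camera axes: x right, y down, z forward; pixel columns grow to the right and rows downward; lengths in m; the calibration is good to about 2 mm. A picture is of the moment at which its call begins. There is no depth.
- workorder.job_done(): hands the job in; it is judged then, once.
The state is a dict: "time_s": time; "joint_positions": joint angles; "dq": joint speeds; "tau": joint torques, N m; "ee_pos": TCP position; "tool_rot": TCP orientation; "force": force on the tool from outside, world axes, zero at the start; "ft_torque": the same for the moment, N m; "width": finger opening in m; "gripper_force": force on a finger pad.
Only numpy, scipy, OpenCV 4.12 (cv2) and the standard library are available. Lean on these libraries where they do the work, as an engineer would, in place of code of your own. Each camera call takes 0.05 s, during which the arm holds its last target. There are 200 camera calls.

## Task

Three identical closed wooden cases lie on the coffee table, and only one of them still has the brass pattern weights in it. Find it by its weight and gently lay that case lengthwise across the two rests of the dark wooden stand, lid up, level, between the lips and about centred, and leave it there. The two near-empty cases must end up lying flat, lid up, on the table; do not disturb the teacup, the sugar bowl or the thread reels.

Things in the scene. Friction and masses are not known exactly. Their poses are not given: they have to be found in the camera images.
- case_a: closed pale wooden case, 170 long (x), 48 wide (y), 46 high, flat sides, lid fixed shut, lying lid up on the table; origin at the centre of its underside, z up. The three cases look alike; two weigh 0.12 to 0.15 kg in all (near-empty), one, a different one each time, 0.35 to 0.47 kg (weights in its middle, balance point within 3 of the centre)
- case_b: same as case_a in shape; see there for what it may hold
- case_c: same as case_a in shape; see there for what it may hold
- stand: dark wooden stand, fixed: base board 150 (x) x 84 (y) x 12 high, two upright rests at x = -55 and +55, each 18 thick (x), 84 wide (y), flat tops 60 above the table. Each has at both ends a lip 10 high and 10 thick, 64 clear between them for the 48 wide case, which overhangs about 21 at each end. 92 free between the rests. Origin: centre of underside; x runs from rest to rest
- rests_mid (a point): point on the stand midway between the two rests, at the height of their tops (60 above the table): the underside centre of the case belongs here, the case's x along this frame's x either way round
- sugar_bowl: white sugar bowl with its lid, round, 80 across, 78 high; bystander, standing somewhere in the row of cases; origin at the centre of its underside
- cup: white teacup, 76 across, 62 high, on its saucer (130 across) near the robot; bystander; origin at the centre of its underside
- reel_a: thread reel, 34 across, 40 high, standing beyond the cases; bystander; origin at the centre of its underside
- reel_b: thread reel like reel_a; bystander
Not all that is in view belongs to the job. Of the things shaped like the stand, the wooden one is meant. Leave any green look-alike of the case_b alone.

How it is judged:
At the end, for the whole second after the job is handed in: The case with the weights bears on both rests (over 2.4 N), centred on rests_mid within 20 mm along, 12 mm across and -3 to +4 mm in height, tilt under 0.06, aligned within 0.15 rad; the other two lie lid up on the table (underside within 5 mm, tilt under 0.06 rad); all at rest (((x of case_a in the frame of rests_mid between -0.02 and 0.02 m and y of case_a in the frame of rests_mid between -0.012 and 0.012 m and z of case_a in the frame of rests_mid between -0.003 and 0.004 m and angle between each of case_a, case_b, case_c's own z axis and vertical below 0.06 rad and angle between the x axis of case_a and the x axis of rests_mid, either way round below 0.15 rad and contact force between case_a and stand above 2.4 N and linear speed of each of case_a, case_b, case_c below 0.02 m/s and height (world z) of case_b between -0.005 and 0.005 m and height (world z) of case_c between -0.005 and 0.005 m) or (x of case_b in the frame of rests_mid between -0.02 and 0.02 m and y of case_b in the frame of rests_mid between -0.012 and 0.012 m and z of case_b in the frame of rests_mid between -0.003 and 0.004 m and angle between each of case_b, case_a, case_c's own z axis and vertical below 0.06 rad and angle between the x axis of case_b and the x axis of rests_mid, either way round below 0.15 rad and contact force between case_b and stand above 2.4 N and linear speed of each of case_b, case_a, case_c below 0.02 m/s and height (world z) of case_a between -0.005 and 0.005 m and height (world z) of case_c between -0.005 and 0.005 m) or (x of case_c in the frame of rests_mid between -0.02 and 0.02 m and y of case_c in the frame of rests_mid between -0.012 and 0.012 m and z of case_c in the frame of rests_mid between -0.003 and 0.004 m and angle between each of case_c, case_a, case_b's own z axis and vertical below 0.06 rad and angle between the x axis of case_c and the x axis of rests_mid, either way round below 0.15 rad and contact force between case_c and stand above 2.4 N and linear speed of each of case_c, case_a, case_b below 0.02 m/s and height (world z) of case_a between -0.005 and 0.005 m and height (world z) of case_b between -0.005 and 0.005 m))); the robot touches nothing.
It fails at once if a bystander (cup, sugar bowl or thread reel) is shifted by more than 25 mm (distance of any of sugar_bowl, cup, reel_a, reel_b from where it was at the start of the episode above 0.025 m).
It fails at once if a case is banged down on the stand (over 50 N) (contact force between any of case_a, case_b, case_c and stand above 50 N).
It fails at once if a case is dropped (falls free of the fingers faster than 0.6 m/s, about 20 mm of fall) ((linear speed of case_a above 0.6 m/s and contact force between case_a and the fingers below 0.2 N) or (linear speed of case_b above 0.6 m/s and contact force between case_b and the fingers below 0.2 N) or (linear speed of case_c above 0.6 m/s and contact force between case_c and the fingers below 0.2 N)).
It also fails if it takes over 72 s, if anything falls off the work surface, if the arm or the gripper's body presses on something with over 40 N, if the wrist force passes 120 N, or if a joint passes its speed limit or range.

## Working session

There is one attempt and no reset: what is moved stays moved. The work goes in short steps, Python scripts to look and compute and a tool call to move; the robot and the scene stay as the last step left them, time stands still between calls to the robot, and variables do not carry over. Pictures are saved under pics/ and viewed, at most 10 in all, crops included, and the job is handed in when it is done.

Besides the shell and the picture viewer there is one more tool, called after "Call:" as name([rows], argument=value, ...), one row to a line, values as JSON. apply_moves: Moves the arm, as the interface text tells. Its arguments: {"type":"object","properties":{"increments":{"type":"array"}},"required":["increments"]}

```bash
mkdir -p pics; ls
cat > h.py <<'E'
import numpy as np, cv2
from station import status, get_image, workorder
def cam(n):
    d=get_image(n); K=np.array([[d['fx'],0,d['cx']],[0,d['fy'],d['cy']],[0,0,1]],float)
    R=np.array(d['rotation'],float)
    if R.size==4:
        from scipy.spatial.transform import Rotation
        R=Rotation.from_quat(R).as_matrix()
    return d['image'],K,np.array(d['dist'],float),np.array(d['xyz'],float),R.reshape(3,3)
def plane(px,c,z):
    _,K,D,t,R=c
    u=cv2.undistortPoints(np.array(px,float).reshape(-1,1,2),K,D).reshape(-1,2)
    r=np.c_[u,np.ones(len(u))]@R.T
    return t+r*((z-t[2])/r[:,2])[:,None]
def save(im,n): cv2.imwrite('pics/'+n+'.png',cv2.cvtColor(im,cv2.COLOR_RGB2BGR))
E
python3 - <<'E'
from h import *
import pickle
print(status.get_state())
cs={n:cam(n) for n in('top','side')}
pickle.dump(cs,open('cs.pkl','wb'))
for n,c in cs.items(): save(c[0],n); print(n,c[3],c[4].round(3).tolist())
E
```

```text
pics
{'time_s': 0.0, 'joint_positions': array([-1.49442511e+00,  3.13441198e-01,  1.49839500e+00,  2.36778521e-05,
        1.33099849e+00, -2.23386481e-01]), 'dq': array([-0.0009679 ,  0.00144802, -0.00102648, -0.00060561,  0.00032032,
       -0.0013114 ]), 'tau': array([-3.61046659e-03, -4.02211940e+01, -2.52266335e+01,  6.92024943e-02,
        3.52864119e-02, -9.58739179e-05]), 'ee_pos': array([ 0.15501064, -0.50137671,  0.2571814 ]), 'tool_rot': array([ 9.88789406e-01,  1.49315522e-01,  5.70757395e-05, -6.18495241e-04]), 'force': array([0.16805565, 0.02263337, 1.09320247]), 'ft_torque': array([-0.0301045 , -0.00055798, -0.00794533]), 'gripper_force': 0.0, 'width': 0.08780722984277803}
top [0.40048724 0.08043004 1.4138688 ] [[-0.01, -0.998, 0.065], [-1.0, 0.01, 0.006], [-0.007, -0.065, -0.998]]
side [0.18342749 0.86894944 0.91722769] [[-0.939, -0.242, 0.246], [-0.345, 0.668, -0.659], [-0.005, -0.704, -0.71]]
```

View pics/top.png

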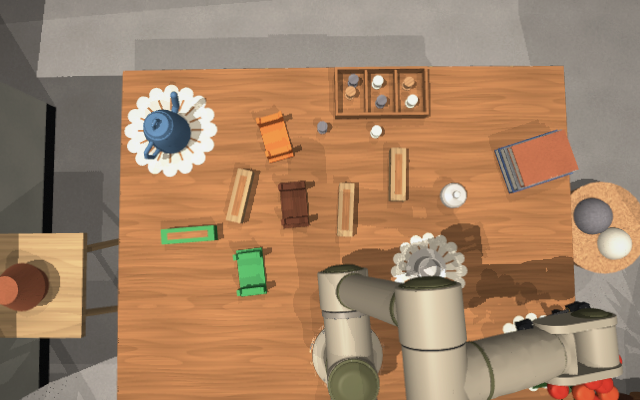

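View pics/side.png

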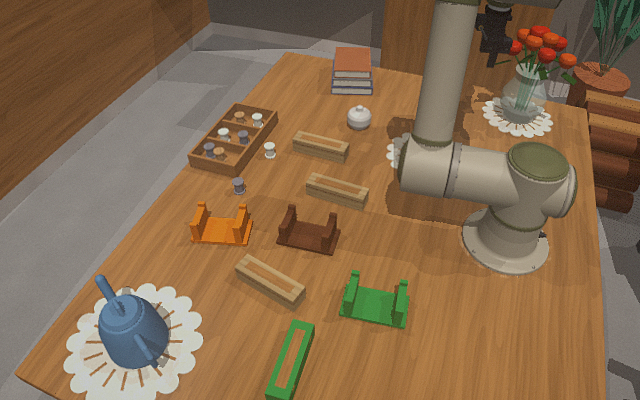

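The top view shows the pale cases at about (240,195), (346,209) and (398,174), and the dark stand at (294,204). The sugar bowl is at (453,195), the cup at (428,270), and the reels at (322,127) and (376,131). The side view agrees with this, and the green and orange things are decoys.

Run:
```python
from h import *
import pickle
cs=pickle.load(open('cs.pkl','rb')); c=cs['top']; im=c[0]
hsv=cv2.cvtColor(im,cv2.COLOR_RGB2HSV)
for p in [(240,172),(346,209),(346,185),(340,209),(398,174),(391,174),(294,204),(285,190),(370,180),(310,240),(270,200)]: print(p,im[p[1],p[0]],hsv[p[1],p[0]])
big=lambda x0,y0,x1,y1,s:cv2.resize(im[y0:y1,x0:x1],None,fx=s,fy=s,interpolation=cv2.INTER_NEAREST)
save(big(215,110,475,300,3),'crop')
```

```text
(240, 172) [213 171 121] [ 16 110 213]
(346, 209) [185 124  79] [ 13 146 185]
(346, 185) [222 180 127] [ 17 109 222]
(340, 209) [197 160 112] [ 17 110 197]
(398, 174) [212 142  90] [ 13 147 212]
(391, 174) [212 170 120] [ 16 111 212]
(294, 204) [108  63  44] [  9 151 108]
(285, 190) [76 45 32] [  9 148  76]
(370, 180) [203 136  86] [ 13 147 203]
(310, 240) [191 128  81] [ 13 147 191]
(270, 200) [188 128  79] [ 13 148 188]
```

View pics/crop.png

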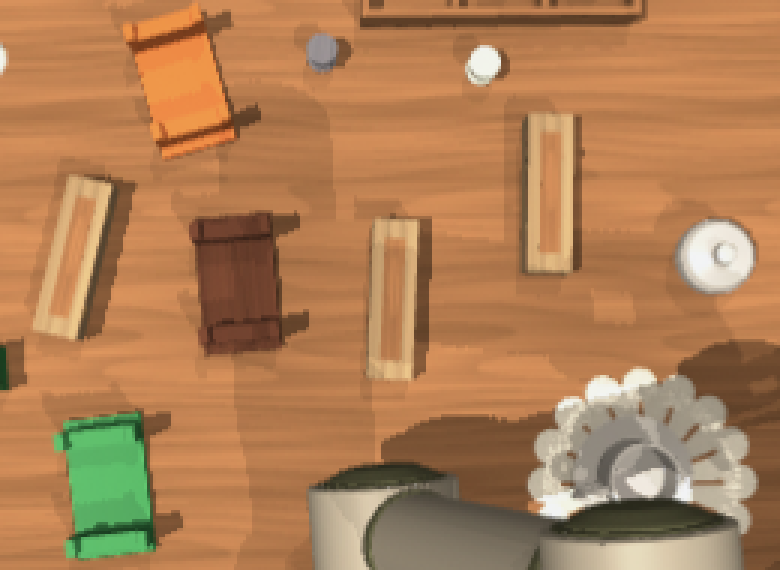

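The crop confirms the layout. The pale case rims, the brown stand with its two rests (crop rows about 225 and 335), and the bowl at crop (717,255) are all clear of one another.

```bash
cat >> h.py <<'E'
def comps(m,box=None,amin=150):
    if box: k=np.zeros_like(m); x0,y0,x1,y1=box; k[y0:y1,x0:x1]=m[y0:y1,x0:x1]; m=k
    cn,_=cv2.findContours(m,cv2.RETR_EXTERNAL,cv2.CHAIN_APPROX_NONE)
    return [q.reshape(-1,2) for q in cn if cv2.contourArea(q)>amin]
def rect(q,c,z):
    P=plane(q,c,z)[:,:2]*1000
    (x,y),(w,h),a=cv2.minAreaRect(P.astype(np.float32))
    if w<h: w,h,a=h,w,a+90
    return np.round([x,y,w,h,(a+90)%180-90],1)
E
python3 - <<'E'
from h import *
import pickle
cs=pickle.load(open('cs.pkl','rb'))
c=cs['top'];im=c[0];hsv=cv2.cvtColor(im,cv2.COLOR_RGB2HSV);H,S,V=cv2.split(hsv)
m=((S<130)&(S>90)&(H>12)&(H<24)&(V>120)).astype('uint8')*255
for q in comps(m,(215,130,430,250)): print('case',rect(q,c,.046),q.min(0),q.max(0))
m=((H<12)&(V<130)&(S>110)).astype('uint8')*255
m=cv2.morphologyEx(m,cv2.MORPH_OPEN,np.ones((3,3)))
for q in comps(m,(270,170,318,235)):
    for z in(.012,.07): print('stand',z,rect(q,c,z),q.min(0),q.max(0))
print('px/mm',c[1][0,0]/1.37/1000)
for n,p,z in[('bowl',(454,195),.078),('reelA',(322,127),.04),('reelB',(376,131),.04),('cup',(428,268),.03)]: print(n,plane([p],c,z).round(3))
# side
c=cs['side'];im=c[0];hsv=cv2.cvtColor(im,cv2.COLOR_RGB2HSV);H,S,V=cv2.split(hsv)
for p in [(312,185),(297,138),(280,270),(290,211),(310,240)]: print(p,hsv[p[1],p[0]],)
save(cv2.resize(im[120:320,180:400],None,fx=3.5,fy=3,interpolation=cv2.INTER_CUBIC),'sidecrop')
E
```

```text
case [465.7   4.1 170.4  49.8  -3.1] [337 183] [354 236]
case [514.7 343.5 172.   49.9 -13.2] [226 168] [252 222]
case [ 577.6 -164.4  173.6   47.9   -1.4] [390 147] [405 201]
stand 0.012 [485.8 172.5 148.3  87.7   5. ] [278 181] [308 227]
stand 0.07 [482.2 168.7 142.2  84.1   5. ] [278 181] [308 227]
px/mm 0.3142254150265311
bowl [[ 0.505 -0.333  0.078]]
reelA [[0.734 0.075 0.04 ]]
reelB [[ 0.719 -0.099  0.04 ]]
cup [[ 0.276 -0.258  0.03 ]]
(312, 185) [ 18 122 121]
(297, 138) [ 18 104 172]
(280, 270) [ 16 157 174]
(290, 211) [  9 155 105]
(310, 240) [ 12 159 117]
```

View pics/sidecrop.png

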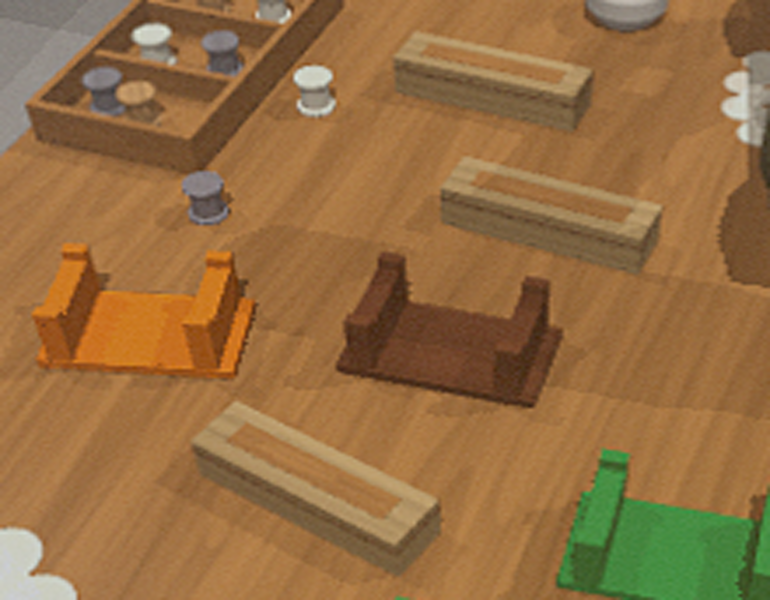

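The side view confirms three pale cases, each 46 high, and an empty stand. The sizes I measured match those given, so I'll weigh the middle case first.

Call:
apply_moves([
  [[88,311,505.5,-57,0,0,-20.3],[88,311,505.5,-57,0,0,-20.3],[88,311,505.5,-57,0,0,-20.3],[88,311,505.5,-57,0,0,-20.3],[88,311,505.5,-57,0,0,-20.3],[88,311,505.5,-57,0,0,-20.3],[88,311,505.5,-57,0,0,-20.3],[88,311,505.5,-57,0,0,-20.3],[88,311,505.5,-57,0,0,-20.3],[88,311,505.5,-57,0,0,-20.3]],
])

```text
time_s: 1.35
ee_pos: [0.4666, 0.0065, 0.2002]
tool_rot: [1.0, -0.026, -0.0, -0.0]
force: [-0.2, -0.7, 0.4]
width: 0.0878
gripper_force: 0.0
```

Call:
apply_moves([
  [[88,0,0,0,0,0,0],[88,0,0,0,0,0,0],[88,0,0,0,0,0,0]],
])

```text
time_s: 1.72
ee_pos: [0.4657, 0.003, 0.2008]
tool_rot: [1.0, -0.028, 0.0, 0.0]
force: [0.4, 0.1, 0.6]
width: 0.0884
gripper_force: 0.0
```

Run:
```python
from h import *
import pickle
s=status.get_state(); print({k:np.round(s[k],4) for k in('time_s','ee_pos','tool_rot','force','joint_positions')})
c={n:cam(n) for n in('wrist','top')}; pickle.dump(c,open('w1.pkl','wb')); save(c['wrist'][0],'w1'); print(c['wrist'][3])
```

```text
{'time_s': np.float64(1.725), 'ee_pos': array([0.4657, 0.003 , 0.2008]), 'tool_rot': array([ 0.9996, -0.028 ,  0.    ,  0.    ]), 'force': array([0.4331, 0.123 , 0.6023]), 'joint_positions': array([-0.2458,  0.2394,  1.7521, -0.    ,  1.1499,  1.381 ])}
[ 0.53256311 -0.00077204  0.32901941]
```

View pics/w1.png

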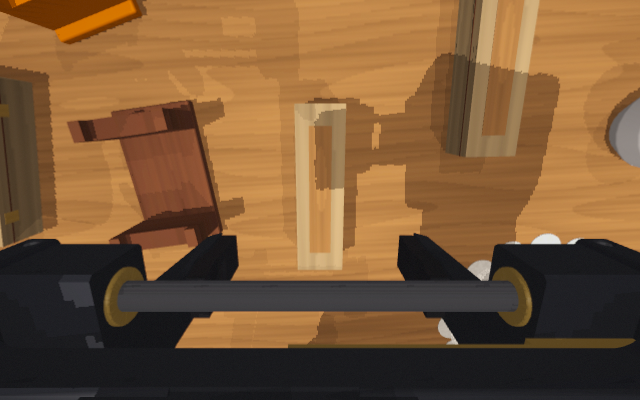

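The wrist view shows the case centred between the fingers at columns 295 to 347, aligned with them. I'll go down, grip and lift.

Call:
apply_moves([
  [[88,0,0,-60,0,0,0],[88,0,0,-110,0,0,0],[88,0,0,-145,0,0,0],[88,0,0,-168,0,0,0],[88,0,0,-168,0,0,0],[40,0,0,-168,0,0,0],[40,0,0,-168,0,0,0],[40,0,0,-168,0,0,0],[40,0,0,-168,0,0,0],[40,0,0,-168,0,0,0]],
])

```text
time_s: 3.08
ee_pos: [0.4663, 0.0037, 0.0331]
tool_rot: [1.0, -0.027, 0.0, 0.0]
force: [-1.5, -2.2, 4.3]
width: 0.0477
gripper_force: 30.0
```

Call:
apply_moves([
  [[40,0,0,0,0,0,0],[40,0,0,10,0,0,0],[40,0,0,25,0,0,0],[40,0,0,30,0,0,0],[40,0,0,30,0,0,0],[40,0,0,30,0,0,0],[40,0,0,30,0,0,0]],
])

```text
time_s: 3.95
ee_pos: [0.4658, 0.004, 0.0624]
tool_rot: [1.0, -0.027, -0.0, -0.0]
force: [0.5, -0.0, -3.9]
width: 0.0479
gripper_force: 30.0
```

Call:
apply_moves([
  [[40,0,0,0,0,0,0],[40,0,0,0,0,0,0]],
])

```text
time_s: 4.2
ee_pos: [0.466, 0.0039, 0.0626]
tool_rot: [1.0, -0.027, -0.0, -0.0]
force: [0.2, 0.2, -4.6]
width: 0.0478
gripper_force: 30.0
```

The force fell by about 5 N, so this looks like the loaded case. I'll average a few readings to confirm, and refine the stand pose from the wrist picture.

Run:
```python
from h import *
import pickle
c=pickle.load(open('w1.pkl','rb'))
save(cv2.resize(c['wrist'][0][85:255,50:250],None,fx=3.5,fy=3.5,interpolation=cv2.INTER_CUBIC),'w1c')
f=[]
for _ in range(6): cam('side'); f.append(status.get_state()['force'][2])
print(np.round(f,2))
```

```text
[-3.72 -4.27 -3.81 -4.59 -4.63 -3.99]
```

View pics/w1c.png

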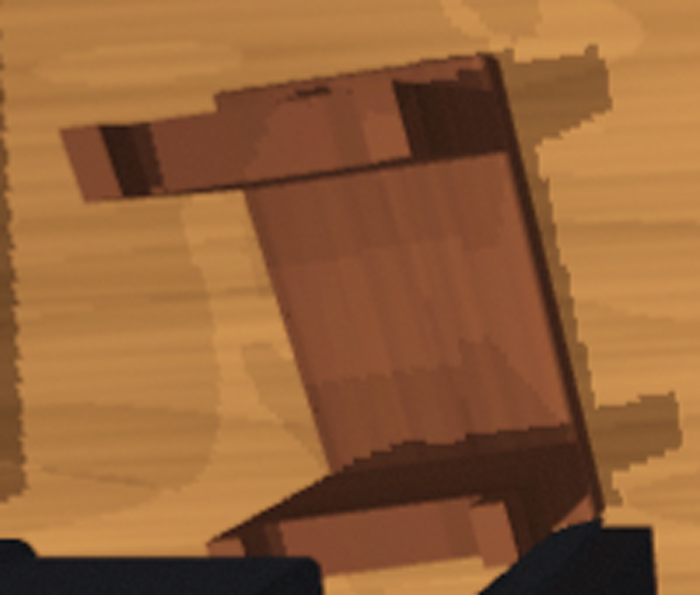

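The readings average -4.2 N, so this is the loaded case. In the crop, the far rest's lip corners are at (62,130), (85,201), (393,82) and (412,157), and the near rest's at (208,541) and (507,502).

Run:
```python
from h import *
import pickle
c=pickle.load(open('w1.pkl','rb'))['wrist']
p=np.array([(62,130),(85,201),(393,82),(412,157),(208,541),(507,502)])/3.5+(50,85)-.4
P=plane(p,c,.07)[:,:2]*1000
loc=np.array([(64,42),(46,42),(64,-42),(46,-42),(-46,42),(-46,-42)],float)
print(P.round(1).tolist())
M,_=cv2.estimateAffinePartial2D(loc,P,method=cv2.LMEDS)
a=loc-loc.mean(0);b=P-P.mean(0);U,S,V=np.linalg.svd(a.T@b);R=V.T@np.diag([1,np.linalg.det(V.T@U.T)])@U.T
t=P.mean(0)-R@loc.mean(0); print('scale',S.sum()/(a**2).sum(),'centre',t.round(1),'yaw',np.degrees(np.arctan2(R[1,0],R[0,0])).round(2)); print((P-(loc@R.T+t)).round(1).tolist())
s=status.get_state();print(s['ee_pos'],s['tool_rot'],s['width'])
# case as seen at w1, z .046
im=c[0];H,S_,V_=cv2.split(cv2.cvtColor(im,cv2.COLOR_RGB2HSV))
for q in comps(((S_<130)&(S_>80)&(H>12)&(H<24)&(V_>90)).astype('uint8')*255,(260,90,375,275)): print(rect(q,c,.046))
```

```text
[[546.5, 214.4], [529.2, 213.5], [553.0, 130.8], [535.2, 129.6], [437.1, 205.1], [443.7, 121.4]]
scale 0.9995367230850605 centre [486.2 167.4] yaw 4.71
[[-0.1, -0.1], [0.6, 0.5], [-0.4, 0.0], [-0.3, 0.3], [0.2, -0.3], [-0.1, -0.4]]
[0.46602315 0.00391358 0.06271907] [ 9.99629145e-01 -2.72318192e-02 -1.38977959e-05  2.63620157e-06] 0.04795152259114238
[466.    0.6 170.3  48.4  -3.2]
```

The fit is good: residuals are under 1 mm, with the stand centre at (486.2, 167.4) and yaw 4.7°. Now I'll carry the case over it.

Call:
apply_moves([
  [[40,0,0,30,0,0,0],[40,0,0,65,0,0,0],[40,3,25,70,0,0,1],[40,8,60,70,0,0,3],[40,13,100,70,0,0,5],[40,17,135,70,0,0,6.8],[40,20,155,70,0,0,7.8],[40,20,163.5,70,0,0,7.8],[40,20,163.5,70,0,0,7.8],[40,20,163.5,70,0,0,7.8]],
])

```text
time_s: 5.75
ee_pos: [0.486, 0.1667, 0.1327]
tool_rot: [0.999, 0.04, -0.0, 0.0]
force: [-0.7, -0.4, -3.4]
width: 0.0482
gripper_force: 30.0
```

Call:
apply_moves([
  [[40,0,0,-10,0,0,0],[40,0,0,-20,0,0,0],[40,0,0,-28,0,0,0],[40,0,0,-33,0,0,0],[40,0,0,-35,0,0,0],[40,0,0,-35,0,0,0],[40,0,0,-35,0,0,0]],
])

```text
time_s: 6.62
ee_pos: [0.4862, 0.1675, 0.098]
tool_rot: [0.999, 0.041, 0.0, -0.0]
force: [1.5, -0.1, -4.0]
width: 0.0478
gripper_force: 30.0
```

Run:
```python
from h import *
c=cam('side'); t=cam('top')
s=status.get_state();print(s['ee_pos'],s['tool_rot'],s['force'],s['width'])
save(np.hstack([cv2.resize(c[0][130:270,210:400],(400,295)),cv2.resize(t[0][140:270,230:400],(386,295))]),'pl')
```

```text
[0.48614686 0.1674279  0.09791311] [ 9.99166801e-01  4.08124565e-02  2.15560126e-04 -2.17774353e-05] [-0.19815895  0.64410967 -4.5740369 ] 0.04748172275314149
```

View pics/pl.png

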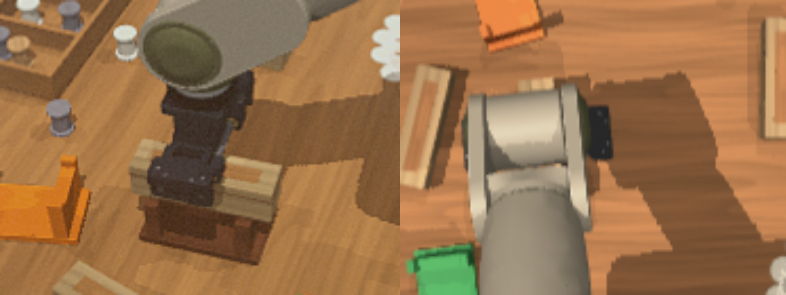

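The case is held above the rests and lined up with them. I'll lower it the last 5 mm.

Call:
apply_moves([
  [[40,0,0,-2,0,0,0],[40,0,0,-3.5,0,0,0],[40,0,0,-4.5,0,0,0],[40,0,0,-5,0,0,0],[40,0,0,-5,0,0,0],[40,0,0,-5,0,0,0]],
])

```text
time_s: 7.48
ee_pos: [0.486, 0.1674, 0.0931]
tool_rot: [0.999, 0.041, 0.0, 0.0]
force: [-3.5, -0.1, 6.2]
width: 0.048
gripper_force: 30.0
```

The force is now +6 N, so the case is seated. I'll open the fingers and back straight up.

Call:
apply_moves([
  [[60,0,0,0,0,0,0],[88,0,0,0,0,0,0],[88,0,0,0,0,0,0],[88,0,0,0,0,0,0],[88,0,0,30,0,0,0],[88,0,0,80,0,0,0],[88,0,0,130,0,0,0],[88,0,-60,150,0,0,0],[88,-20,-120,150,0,0,0],[88,-40,-180,150,0,0,0]],
])

```text
time_s: 8.72
ee_pos: [0.446, -0.0121, 0.243]
tool_rot: [0.999, 0.041, 0.0, 0.0]
force: [1.1, -0.4, 0.1]
width: 0.0878
gripper_force: 0.0
```

Call:
apply_moves([
  [[88,-40,-120,0,0,0,0],[88,-80,-170,0,0,0,0],[88,-80,-170,0,0,0,0],[88,-80,-170,0,0,0,0],[88,-80,-170,0,0,0,0]],
])

```text
time_s: 9.35
ee_pos: [0.3668, -0.1803, 0.2427]
tool_rot: [0.999, 0.041, 0.0, -0.0]
force: [1.3, 1.1, 0.3]
width: 0.0883
gripper_force: 0.0
```

Run:
```python
from h import *
c=cam('side'); t=cam('top')
s=status.get_state();print(s['time_s'],s['ee_pos'],s['force'],s['width'])
H,S,V=cv2.split(cv2.cvtColor(t[0],cv2.COLOR_RGB2HSV))
m=((S<130)&(S>90)&(H>12)&(H<24)&(V>110)).astype('uint8')*255
for q in comps(m,(215,130,430,250)): print(rect(q,t,.046),rect(q,t,.106),q.min(0),q.max(0))
save(np.hstack([cv2.resize(c[0][130:300,210:400],(400,358)),cv2.resize(t[0][140:290,220:380],(382,358))]),'fin')
```

```text
9.45 [ 0.36723946 -0.17950673  0.24270404] [-0.6052592   0.38790979 -0.20874907] 0.08815264703601691
[490.  174.3 179.4  51.8   4.8] [486.  170.2 171.5  49.5   4.8] [282 174] [302 230]
[514.7 343.6 172.   50.1 -13.6] [509.7 332.1 164.5  47.9 -13.6] [226 168] [252 222]
[ 577.5 -164.3  173.6   48.1   -1.4] [ 569.8 -153.6  166.    46.    -1.4] [390 147] [405 201]
```

View pics/fin.png

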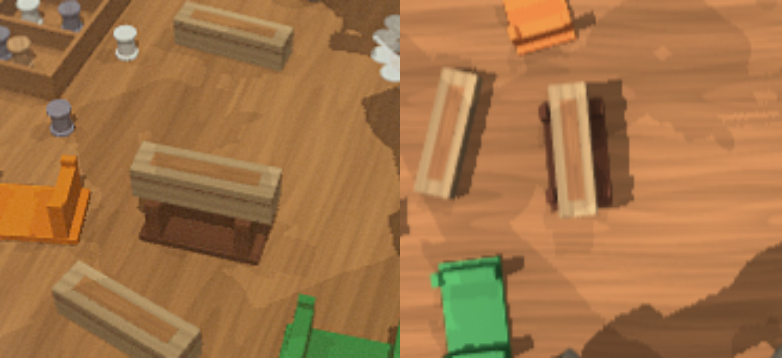

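The case lies level on both rests at (486, 170), yaw 4.8°, between the lips. The other two cases have not moved.

```bash
python3 -c "
from h import *
print(workorder.job_done())"
```

```text
the job is handed in; nothing more can be done
None
```

I laid the loaded case (the middle one, about 4.4 N when lifted) level and about centred across both rests of the dark wooden stand, left the other two cases and the bystanders untouched, and handed the job in at about 9.5 s; no verdict was returned.

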